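# Slide the blank plate into the drilling jig and snap its cover shut

## Task

Load the drilling jig: with the jig's cover still up, slide the plain undrilled aluminium plate flat along the bench, end first, between the jig's cheeks until it is fully home against the end stop. Then press the hinged cover down until its catches snap and hold it shut, and leave the plate there. Do not disturb the other things on the bench.

Things in the scene. Friction and masses are not known exactly. Their poses are not given: they have to be found in the camera images.
- plate_mid (a point): centre, half-way up, of the plain aluminium plate to load: 180 long (its x) x 110 wide x 3 mm thick, 160 g, no holes, flat on the smooth bench to the robot's left of the jig. Both ends alike; its x axis starts within 0.6 rad of the jig's. Pressed on top with 8 to 25 N it follows the fingertips (friction on the bench 0.3, under fingertips more); to turn it, press near one end and swing that end sideways.
- jig: dark steel jig fixed to the bench, no floor. Origin: bench level, mid-width, foot of the end stop's face. x = loading direction into the stop (roughly to the robot's right), mouth open to -x. End stop x 0 to 50. Cheeks 14 tall, 20 thick, x -100 to 0, inner faces y = +-58, so 6 mm play. Fully home the plate spans x -180 to 0: centre at x -90, y 0, rear 80 out of the mouth.
- jig_mouth (a point): middle of the jig's mouth at bench level, jig x = -138: from here to x = -100 the cheeks' ends flare outward by 0.36 rad as a lead-in. Two latch posts, 36 mm tall, 30 long, stand outside the cheeks at jig x -60, y +-80 to +-102; their spring catches snap over the side edges of the shut cover.
- cover (a joint): hinge angle of the cover, rad: 0 shut, starts open at 0.8 to 1.15, limit 1.45. Aluminium drill plate 125 from hinge to free edge x 122 wide x 6 mm. Sprung open, a little stiff: stays about where it is while open; let go below 0.3 it rises back to about 0.35 unless latched. Closing takes 1 to 2 N down to 0.16, then about 10 to 15 N on its free end to pass the catches; then held at 0 (under 0.02).
- cover_top (a point): point on the cover's outer face (upper when shut), mid-width, 108 mm from the hinge line, 17 short of the free edge: a good place to press. Shut, it lies at jig x = -78, z = 22. Its z axis is the outward normal of that face; its x axis points from the free edge to the hinge.
- cover_hinge (a point): middle of the cover's hinge line, which runs along the jig's y at jig x = +30, z = 22, level with the outer face. At angle a the outer face runs from here (-cos a) along the jig's x and (sin a) up. Hinge lugs, 30 mm tall, at jig y +-62 to +-78.
- drilled_plate: a finished plate, same size as the blank (180 x 110 x 3) but with four dark drilled holes near one end, lying flat at the far side of the bench; leave alone (mm; origin on its underside)
- air_drill: pneumatic right-angle drill lying on its side, black grip and steel head, about 230 x 90 x 46, lying on the robot's left; origin under its middle
- screw_jar: glass jar with steel cap, 72 wide, 90 tall (mm; origin on its underside)
- oil_can: grey oil can, 60 wide, 150 tall (mm; origin on its underside)
- offcut: wooden offcut 130 x 60 x 40 lying on the bench (mm; origin on its underside)
- screwdriver: screwdriver with black handle, lying near the robot
- try_square: try square, wooden stock and steel blade, about 160 x 120 x 18, near the robot (mm; origin on its underside)
Mind the look-alikes: they are no part of the job. Leave any brown look-alike of the part that bears plate_mid alone.

How it is judged:
By the outcome, as a careful person would: the job done as asked, in the order asked, and still so for the second after the job is handed in, with the robot touching nothing.
It also fails if it takes over 64 s, if anything falls off the work surface, if the arm or the gripper's body presses on something with over 40 N, if the wrist force passes 120 N, or if a joint passes its speed limit or range.

## Robot

A 6-joint arm with a two-finger parallel gripper is mounted at the origin on the work surface. World frame = base frame: x ahead of the robot, y to its left, z up, the work surface at z = 0. Lengths are in m, angles in rad, forces in N, time in s.
With the tool pointing down it reaches from about 0.375 to 0.9 m from the base axis. Payload 3.1 kg.
Tool frame: the origin (TCP) lies at the centre of the arm's flange, where the gripper is bolted on; the fingertips stand 182 mm ahead of it and the grasp point (between the pads) lies 164 mm ahead of it; z points along the fingers, y is the line along which they close (so a half turn about z gives the same grasp; the last joint's range is limited). The gripper opens to 87 mm and grips with 3 to 60 N. Pads are 19 mm wide; open, the fingers measure 117 mm over their backs; the gripper's body (75 mm by 190 mm) begins 51 mm behind the grasp point.
Start: joints at [-1.298, 0.527, 1.433, -0, 1.181, -0.178], TCP at [0.273, -0.562, 0.405] pointing down, gripper open.
Joint ranges: [-3.08, 3.08], [-0.75, 2.2], [0.22, 2.44], [-1.43, 4.57], [0, 2.65], [-2.85, 2.85]. Speed limits (rad/s): [2.79, 2.79, 3.14, 3.14, 3.14, 3.14].

## Interface

Orientations are given as a unit quaternion [x, y, z, w].
In Python, from rig import * gives the robot as it stands.
- The arm moves only by the tool move_arm, never from a script. Its argument "commands" is a list that holds one entry, the list of rows, each a list of 6 numbers: the shift along the tool's x, y, z in units of 40 mm (1.0 is 40 mm), then the turn, a rotation vector about the tool's x, y, z in rad. A call has 1 to 12 rows; each row is the pose to reach, as a shift and turn from the pose commanded when the call began, along the tool's axes at that moment; what a row does not reach only later rows make up. A row lasts 1/8 s, in which the tool goes at most 62.5 mm and 10.7 degrees, less where a joint would pass 70% of its speed; a pose out of reach is approached as far as the arm can. A call with a gripper value outside its range is refused whole. "claw" is the closure, from -1 (fully open) to 1 (shut), so that 0 is half open, set as the call begins (left out, the last holds). The fingers move at their own pace and stop on an object; "squeeze" is the grip in N (left out, the last holds). Time passes only in rows, so rows that repeat a pose let the fingers close. It gives the time, the measured TCP pose, the force, the opening and the grip force at its end, in the units of the state.
- get_obs(): the state, without advancing time (a new reading comes with each control period).
- camera(name): name is "scene" or "top"; returns a dict with "pixels" (400x640x3 uint8, blue, green, red), "range_z" (400x640 float32, m along the optical axis (not along the pixel's ray), 0 where there is no reading), "camera_matrix" (3x3 intrinsics, pixels), "D" ([k1, k2, p1, p2, k3] as OpenCV has them; the pictures are not rectified), "extrinsics" (4x4, takes a point from world to camera coordinates). Camera axes: x right, y up, looking along -z (the intrinsics and any distortion apply to the point x, -y, -z); pixel columns grow to the right and rows downward; lengths in m; the calibration is good to about 2 mm. A picture is of the moment at which its call begins.
- hand_in(): hands the job in; it is judged then, once.
The state is a dict: "time": time; "q": joint angles; "joint_velocities": joint speeds; "joint_torque": joint torques, N m; "position": TCP position; "tool_rot": TCP orientation; "ft_force": force on the tool from outside, world axes, zero at the start; "moment": the same for the moment, N m; "grip_width": finger opening in m; "grip_force": force on a finger pad.
Only numpy, scipy, OpenCV 4.12 (cv2) and the standard library are available. Lean on these libraries where they do the work, as an engineer would, in place of code of your own. Each camera call takes 0.05 s, during which the arm holds its last target. There are 200 camera calls.

## Working session

There is one attempt and no reset: what is moved stays moved. The work goes in short steps, Python scripts to look and compute and a tool call to move; the robot and the scene stay as the last step left them, time stands still between calls to the robot, and variables do not carry over. Pictures are saved under pics/ and viewed, at most 10 in all, crops included, and the job is handed in when it is done.

Besides the shell and the picture viewer there is one more tool, called after ">>>" as name(argument=value, ...), one argument or row to a line, values as JSON. move_arm: Moves the arm, as the interface text tells. Its arguments: {"type":"object","properties":{"commands":{"type":"array","items":{"type":"array","items":{"type":"array","items":{"type":"number"}}}},"claw":{"type":"number"},"squeeze":{"type":"number"}},"required":["commands"]}

```bash
mkdir -p pics; python3 - <<'E'
from rig import *
import cv2,numpy as np,pickle
print(get_obs())
d={n:camera(n) for n in("scene","top")}
pickle.dump(d,open("c0.pkl","wb"))
for n in d:
    cv2.imwrite(f"pics/{n}0.png",d[n]["pixels"]); print(n,d[n]["camera_matrix"],d[n]["D"],d[n]["extrinsics"])
E
```

```text
{'time': 0.0, 'q': array([-1.29748149e+00,  5.28435247e-01,  1.43391728e+00, -2.87681492e-05,
        1.18138984e+00, -1.78515342e-01]), 'joint_velocities': array([-0.00100193, -0.00076871,  0.00341581,  0.00142907, -0.0013994 ,
       -0.00062164]), 'joint_torque': array([ 5.76810926e-04, -4.40036988e+01, -1.76594192e+01,  6.33442216e-02,
        5.81593509e-02, -1.61829857e-04]), 'position': array([ 0.27280087, -0.56192769,  0.40378545]), 'tool_rot': array([ 9.74587747e-01,  2.24003500e-01, -6.42153008e-05, -1.07302031e-03]), 'ft_force': array([-0.80351392, -0.75257781,  0.67546213]), 'moment': array([-0.02460324, -0.00786266, -0.02767681]), 'grip_force': 0.0, 'grip_width': 0.08713210357765447}
scene [[423.00504704   0.         317.28381064]
 [  0.         423.00504704 200.28974221]
 [  0.           0.           1.        ]] [-0.06225087  0.          0.          0.          0.        ] [[ 1.33721882e-01  9.91018142e-01 -1.22498635e-03 -1.00400212e-01]
 [-8.27714148e-01  1.12366230e-01  5.49784612e-01  3.78770482e-01]
 [ 5.44984172e-01 -7.25042944e-02  8.35305561e-01 -1.38878193e+00]
 [ 0.00000000e+00  0.00000000e+00  0.00000000e+00  1.00000000e+00]]
top [[518.35314329   0.         320.64247964]
 [  0.         518.35314329 198.82644239]
 [  0.           0.           1.        ]] [-0.04047475  0.          0.          0.          0.        ] [[ 0.00927695 -0.9999492  -0.00394064  0.02561378]
 [ 0.99658623  0.00892231  0.08207479 -0.50577873]
 [-0.08203546 -0.00468859  0.99661838 -1.50755631]
 [ 0.          0.          0.          1.        ]]
```

View pics/top0.png

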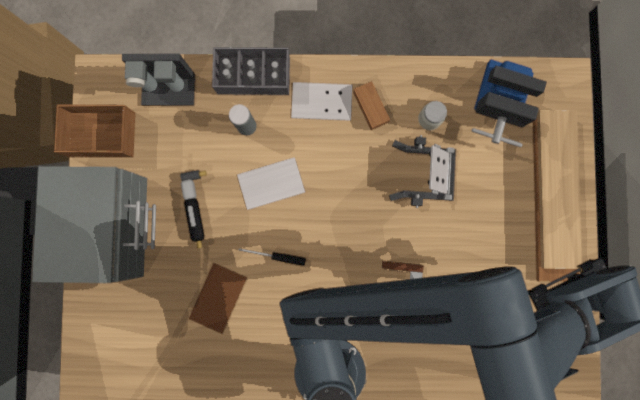

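View pics/scene0.png

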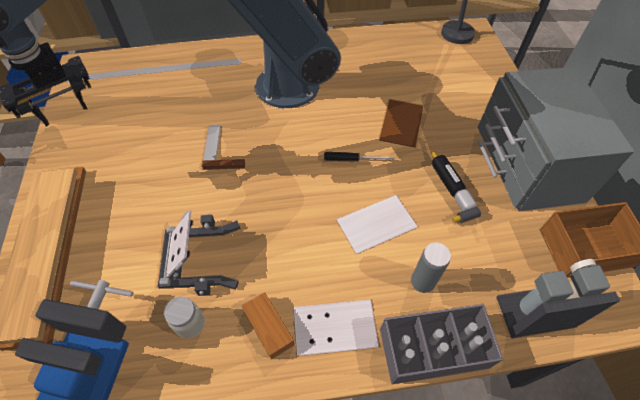

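Top view: blank plate at about (271,183), jig with open cover at about (425,172), drilled plate at (322,101). Brown look-alike at (218,298). Next I measure the plate and jig.

```bash
cat > h.py <<'E'
import cv2,numpy as np
def norm(c,uv):
    return cv2.undistortPoints(np.float64(uv).reshape(-1,1,2),c["camera_matrix"],np.array(c["D"])).reshape(-1,2)
def toworld(c,P):
    E=c["extrinsics"]; return (P-E[:3,3])@E[:3,:3]
def plane(c,uv,z):
    n=norm(c,uv); E=c["extrinsics"]; o=-E[:3,:3].T@E[:3,3]
    d=np.c_[n[:,0],-n[:,1],-np.ones(len(n))]@E[:3,:3]
    return o+d*((z-o[2])/d[:,2])[:,None]
def cloud(c,mask):
    v,u=np.nonzero(mask&(c["range_z"]>0)); n=norm(c,np.c_[u,v]); r=c["range_z"][v,u].astype(float)
    return toworld(c,np.c_[n[:,0]*r,-n[:,1]*r,-r]),np.c_[u,v]
def plate(c,box,z=0.003,thr=140):
    x0,y0,x1,y1=box; m=np.zeros(c["pixels"].shape[:2],np.uint8)
    hsv=cv2.cvtColor(c["pixels"],cv2.COLOR_BGR2HSV)
    m[y0:y1,x0:x1]=((hsv[...,1]<60)&(hsv[...,2]>thr))[y0:y1,x0:x1]*255
    k=max(cv2.findContours(m,0,cv2.CHAIN_APPROX_NONE)[0],key=cv2.contourArea).reshape(-1,2)
    W=plane(c,k,z); r=cv2.minAreaRect((W[:,:2]*1000).astype(np.float32)); return r,cv2.boxPoints(r)
E
python3 - <<'E'
from h import *
import pickle
d=pickle.load(open("c0.pkl","rb"))
for n,b in (("top",(225,145,320,220)),("scene",(325,185,430,260))):
    print(n,*plate(d[n],b))
t=d["top"]
cv2.imwrite("pics/jz.png",cv2.resize(t["pixels"][120:220,370:480],None,fx=7,fy=6,interpolation=cv2.INTER_CUBIC)[:600,:800])
s=d["scene"]
cv2.imwrite("pics/js.png",cv2.resize(s["pixels"][200:300,145:255],None,fx=7,fy=6,interpolation=cv2.INTER_CUBIC)[:600,:800])
# heights
for n,(x0,y0,x1,y1) in (("top",(380,125,470,215)),("scene",(150,200,250,300))):
    m=np.zeros((400,640),bool);m[y0:y1,x0:x1]=1
    P,uv=cloud(d[n],m); print(n,np.percentile(P[:,2],[1,5,25,50,90,95,99,100]).round(4))
    q=P[P[:,2]>0.05]; c=q.mean(0); U,S,V=np.linalg.svd(q-c,full_matrices=False); print("cover",len(q),c,V[2],V,q.min(0),q.max(0),S/len(q)**.5)
    for lo,hi in((.009,.018),(.028,.045)):
        q=P[(P[:,2]>lo)&(P[:,2]<hi)]; print(lo,len(q),cv2.minAreaRect((q[:,:2]*1000).astype(np.float32)))
E
```

```text
top ((552.9750366210938, 180.59915161132812), (111.45841979980469, 181.30545043945312), 17.514026641845703) [[472.5483   250.2784  ]
 [527.11017   77.377686]
 [633.40173  110.91991 ]
 [578.8399   283.82062 ]]
scene ((555.1790161132812, 181.80007934570312), (111.29972839355469, 181.5153045654297), 17.579389572143555) [[474.71677 251.51155]
 [529.5393   78.4731 ]
 [635.64124 112.08861]
 [580.8187  285.12708]]
top [-0.0079 -0.0054 -0.0015  0.0015  0.0402  0.0895  0.1214  0.1298]
cover 716 [ 0.59338115 -0.2974111   0.09208294] [ 0.02043584 -0.81346124  0.58126   ] [[-0.99299731  0.05114711  0.10649095]
 [ 0.11635603  0.57936584  0.80671959]
 [ 0.02043584 -0.81346124  0.58126   ]] [ 0.51896999 -0.33129328  0.05000486] [ 0.7223441  -0.26845494  0.12983861] [0.04496914 0.0275851  0.00563718]
0.009 753 ((601.79833984375, -275.09722900390625), (265.6212463378906, 257.91339111328125), 1.7510026693344116)
0.028 378 ((604.1011352539062, -301.7359619140625), (115.67281341552734, 247.97547912597656), 86.15132904052734)
scene [-0.0041 -0.0028 -0.0008  0.0009  0.0362  0.0905  0.1216  0.1272]
cover 834 [ 0.60314382 -0.2941468   0.0947725 ] [ 0.01529903  0.78951612 -0.61353911] [[ 0.99938993 -0.03134155 -0.01541054]
 [ 0.03139614  0.61292904  0.78951395]
 [ 0.01529903  0.78951612 -0.61353911]] [ 0.52306582 -0.33044236  0.05002813] [ 0.73563927 -0.26615356  0.12724082] [0.04770943 0.02710871 0.0043194 ]
0.009 1262 ((593.9933471679688, -272.35693359375), (192.06658935546875, 197.41448974609375), 86.24970245361328)
0.028 473 ((590.5957641601562, -298.83087158203125), (115.49749755859375, 215.20962524414062), 87.02099609375)
```

View pics/jz.png

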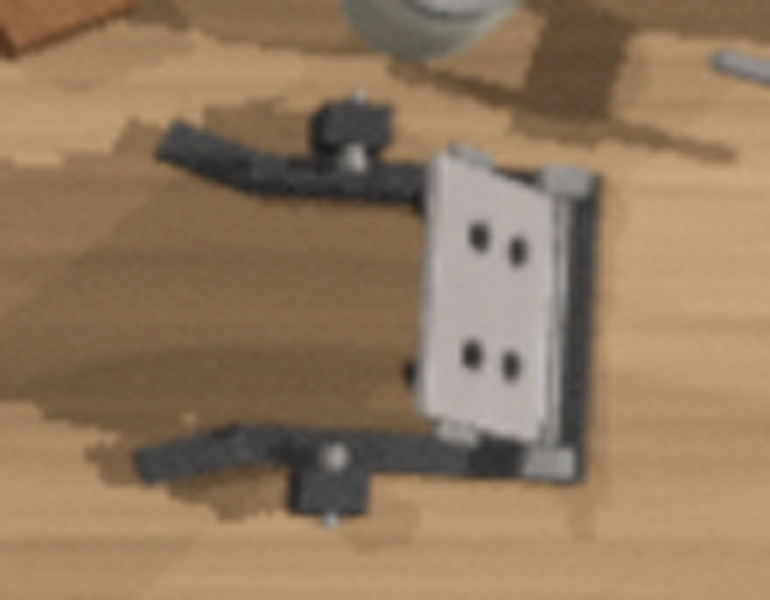

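View pics/js.png

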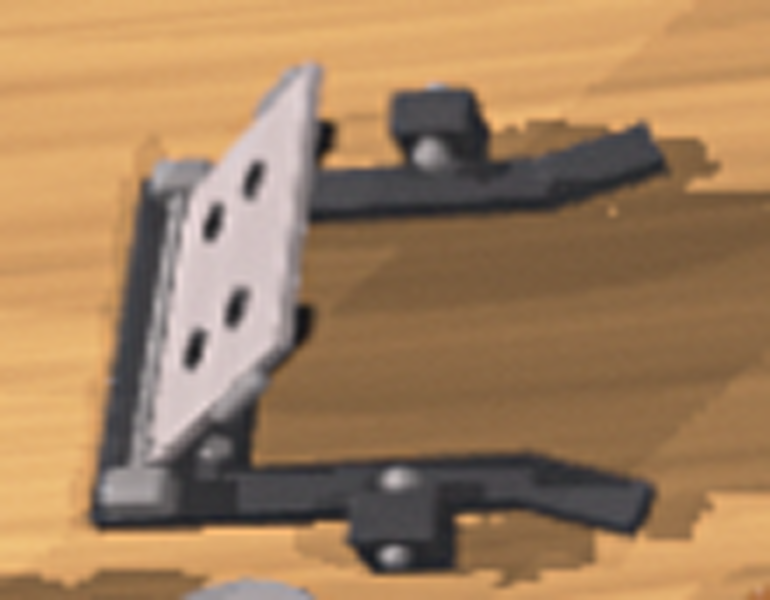

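Top crop (crop px, u=370+X/7, v=120+Y/6): cheeks' bends at (248,192) and (238,428), post tops at about (355,125) and (333,492), lugs at (568,180) and (550,460). Scene crop shows the same, with lug tops at (180,172) and (138,487).

```bash
python3 - <<'E'
from h import *
import pickle
d=pickle.load(open("c0.pkl","rb"))
np.set_printoptions(precision=4,suppress=True)
T=lambda X,Y:(370+X/7-.5*6/7,120+Y/6-.4); S=lambda X,Y:(145+X/7-.4,200+Y/6-.4)
def show(n,f,items):
    for k,(X,Y,z) in items.items(): print(n,k,plane(d[n],[f(X,Y)],z)[0])
show("top",T,dict(lugF=(568,180,.03),lugN=(550,460,.03),bendF=(248,192,.014),bendN=(238,428,.014),tipF=(160,155,.014),tipN=(137,455,.014),stopF=(600,172,.014),stopN=(582,480,.014),free1=(450,152,.11),free2=(422,410,.11)))
show("scene",S,dict(lugN=(180,172,.03),lugF=(138,487,.03),bendF=(530,458,.014),bendN=(548,205,.014),tipN=(665,165,.014),tipF=(630,532,.014)))
# dark-mask line fits: cheeks inner edges via cloud
c=d["top"];hsv=cv2.cvtColor(c["pixels"],cv2.COLOR_BGR2HSV)
m=np.zeros((400,640),bool);m[130:212,385:470]=1
dark=m&(hsv[...,2]<85)
v,u=np.nonzero(dark);W=plane(c,np.c_[u,v],.014)
# columns between bend and post / post and cover: dark runs
for col in range(388,432,3):
    r=np.nonzero(dark[:,col])[0]
    if len(r): 
        s=np.split(r,np.nonzero(np.diff(r)>1)[0]+1); print(col,[(x[0],x[-1]) for x in s])
E
```

```text
top lugF [ 0.6544 -0.3534  0.03  ]
top lugN [ 0.5157 -0.3441  0.03  ]
top bendF [ 0.6499 -0.2204  0.014 ]
top bendN [ 0.5318 -0.2155  0.014 ]
top tipF [ 0.6681 -0.1828  0.014 ]
top tipN [ 0.518  -0.1727  0.014 ]
top stopF [ 0.6615 -0.3712  0.014 ]
top stopN [ 0.5073 -0.3615  0.014 ]
top free1 [ 0.6527 -0.2863  0.11  ]
top free2 [ 0.5313 -0.2739  0.11  ]
scene lugN [ 0.5163 -0.342   0.03  ]
scene lugF [ 0.6578 -0.3488  0.03  ]
scene bendF [ 0.6551 -0.2206  0.014 ]
scene bendN [ 0.5404 -0.2127  0.014 ]
scene tipN [ 0.5266 -0.1699  0.014 ]
scene tipF [ 0.6907 -0.1876  0.014 ]
391 [(np.int64(195), np.int64(199))]
394 [(np.int64(142), np.int64(146)), (np.int64(194), np.int64(199))]
397 [(np.int64(142), np.int64(148)), (np.int64(193), np.int64(199))]
400 [(np.int64(143), np.int64(149)), (np.int64(191), np.int64(198))]
403 [(np.int64(144), np.int64(151)), (np.int64(190), np.int64(197))]
406 [(np.int64(145), np.int64(152)), (np.int64(191), np.int64(197))]
409 [(np.int64(146), np.int64(152)), (np.int64(191), np.int64(197))]
412 [(np.int64(146), np.int64(152)), (np.int64(191), np.int64(204))]
415 [(np.int64(139), np.int64(153)), (np.int64(192), np.int64(205))]
418 [(np.int64(138), np.int64(153)), (np.int64(192), np.int64(193)), (np.int64(199), np.int64(205))]
421 [(np.int64(138), np.int64(143)), (np.int64(149), np.int64(153)), (np.int64(192), np.int64(205))]
424 [(np.int64(138), np.int64(144)), (np.int64(147), np.int64(153)), (np.int64(192), np.int64(198))]
427 [(np.int64(147), np.int64(153)), (np.int64(193), np.int64(198))]
430 [(np.int64(148), np.int64(155)), (np.int64(193), np.int64(198))]
```

```bash
cat >> h.py <<'E'
from scipy.spatial.transform import Rotation as R
def delta(o,target,yaw_y):
    """row to reach world TCP target, tool down with tool y at yaw_y"""
    R0=R.from_quat(o["tool_rot"]); y=np.array([np.cos(yaw_y),np.sin(yaw_y),0]);z=np.array([0,0,-1.])
    Rt=R.from_matrix(np.c_[np.cross(y,z),y,z])
    return np.r_[R0.inv().apply(np.array(target)-o["position"])/.04,(R0.inv()*Rt).as_rotvec()].round(3)
E
python3 - <<'E'
from rig import *
from h import *
import pickle
d=pickle.load(open("c0.pkl","rb"))
o=get_obs(); print(delta(o,[.5435,.2146,.40],.306),delta(o,[.5435,.2146,.23],.306))
c=d["top"];hsv=cv2.cvtColor(c["pixels"],cv2.COLOR_BGR2HSV);V=hsv[...,2].astype(float)
F=[];N=[]
for col in list(range(407,431)):
    a=V[148:165,col]; i=np.argmax(np.diff(a)); F.append((col,148+i+.5))
    a=V[180:197,col]; i=np.argmin(np.diff(a)); N.append((col,180+i+.5))
for P,z in((F,0),(N,.014)):
    W=plane(c,P,z); k=cv2.fitLine((W[:,:2]).astype(np.float32),cv2.DIST_HUBER,0,1e-4,1e-4).ravel(); print(k, "x at y=-.227:",k[2]+(-.227-k[3])*k[0]/k[1])
E
```

```text
[ 1.4564e+01 -1.4513e+01  1.2900e-01 -1.0000e-03 -2.0000e-03 -1.4250e+00] [ 1.4563e+01 -1.4505e+01  4.3790e+00 -1.0000e-03 -2.0000e-03 -1.4250e+00]
[ 0.0574077   0.9983508   0.6479044  -0.26875362] x at y=-.227: 0.65030533
[ 0.04754712  0.998869    0.53250843 -0.25130534] x at y=-.227: 0.5336654
```

>>> move_arm(
  commands=[
    [[14.56, -14.51, 0.13, 0, 0, -1.425], [14.56, -14.51, 0.13, 0, 0, -1.425], [14.56, -14.51, 0.13, 0, 0, -1.425], [14.56, -14.51, 0.13, 0, 0, -1.425], [14.56, -14.51, 0.13, 0, 0, -1.425], [14.56, -14.51, 0.13, 0, 0, -1.425], [14.56, -14.51, 0.13, 0, 0, -1.425], [14.56, -14.51, 0.13, 0, 0, -1.425], [14.56, -14.51, 0.13, 0, 0, -1.425], [14.56, -14.51, 0.13, 0, 0, -1.425], [14.56, -14.51, 0.13, 0, 0, -1.425], [14.56, -14.51, 0.13, 0, 0, -1.425]],
  ],
  claw=0,
  squeeze=20,
)

```text
time: 1.6
position: [0.52, 0.1481, 0.3998]
tool_rot: [0.591, 0.807, -0.0, 0.0]
ft_force: [1.3, -0.6, 0.3]
grip_width: 0.0436
grip_force: 0.0
```

```bash
python3 - <<'E'
from rig import *
from h import *
o=get_obs(); print(o["time"],o["position"],o["tool_rot"],o["ft_force"],o["grip_width"],o["q"])
print(delta(o,[.5435,.2146,.192],.306))
E
```

```text
1.6 [0.51996167 0.14807892 0.39978951] [ 5.90955179e-01  8.06704373e-01 -1.72868350e-04  1.62229790e-05] [ 1.34175113 -0.64836151  0.25232937] 0.04361395560581887 [ 7.07253604e-02  4.20595325e-01  1.65012769e+00 -3.24420018e-04
  1.07106843e+00 -2.35430700e-01]
[ 1.409  1.064  5.194 -0.     0.     0.   ]
```

>>> move_arm(
  commands=[
    [[1.41, 1.06, 2, 0, 0, 0], [1.41, 1.06, 4.5, 0, 0, 0], [1.41, 1.06, 5.1, 0, 0, 0], [1.41, 1.06, 5.1, 0, 0, 0], [1.41, 1.06, 5.1, 0, 0, 0], [1.41, 1.06, 5.1, 0, 0, 0], [1.41, 1.06, 5.1, 0, 0, 0]],
  ],
)

```text
time: 2.48
position: [0.5439, 0.2124, 0.1981]
tool_rot: [0.591, 0.807, 0.001, 0.001]
ft_force: [0.1, 0.9, 0.5]
grip_width: 0.0436
grip_force: 0.0
```

```bash
python3 - <<'E'
from rig import *
from h import *
o=get_obs(); print(o["time"],o["position"],o["ft_force"],o["joint_velocities"])
print(delta(o,[.5435,.2146,.1845],.306))
E
```

```text
2.475 [0.54388288 0.21236567 0.19808184] [0.1195064  0.94985667 0.52342684] [-0.00073925 -0.00292995  0.00363943 -0.00071546 -0.0029673   0.00106909]
[ 0.056  0.006  0.34   0.004  0.001 -0.   ]
```

Descend 13 mm to touch (0.325), then slightly below.

>>> move_arm(
  commands=[
    [[0.05, 0, 0.2, 0.002, 0, 0], [0.05, 0, 0.3, 0.002, 0, 0], [0.05, 0, 0.34, 0.002, 0, 0], [0.05, 0, 0.36, 0.002, 0, 0], [0.05, 0, 0.36, 0.002, 0, 0]],
  ],
)

```text
time: 3.1
position: [0.5425, 0.2145, 0.1855]
tool_rot: [0.591, 0.807, -0.0, 0.0]
ft_force: [-5.5, -1.4, 25.0]
grip_width: 0.0437
grip_force: 12.7
```

```bash
python3 - <<'E'
from rig import *
from h import *
o=get_obs(); print(o["position"],o["ft_force"],R.from_quat(o["tool_rot"]).as_matrix().round(4))
a=np.array(o["position"]);b=np.array([.6032,-.0323,a[2]])
print(delta(o,b,-.055))
E
```

```text
[0.54249278 0.21450522 0.18552669] [-5.46892306 -1.37291009 24.95980563] [[-3.015e-01  9.535e-01 -3.000e-04]
 [ 9.535e-01  3.015e-01 -4.000e-04]
 [-3.000e-04 -4.000e-04 -1.000e+00]]
[-6.341e+00 -4.130e-01  2.000e-03 -0.000e+00  0.000e+00  3.610e-01]
```

>>> move_arm(
  commands=[
    [[0, 0, -0.015, 0, 0, 0], [-0.3, -0.02, -0.015, 0, 0, 0.017], [-0.7, -0.05, -0.015, 0, 0, 0.04], [-1.2, -0.08, -0.015, 0, 0, 0.068], [-1.7, -0.11, -0.015, 0, 0, 0.097], [-2.2, -0.14, -0.015, 0, 0, 0.125], [-2.2, -0.14, -0.015, 0, 0, 0.125]],
  ],
)

```text
time: 3.98
position: [0.5654, 0.1276, 0.1856]
tool_rot: [0.641, 0.768, 0.001, 0.002]
ft_force: [-0.3, -3.4, 18.5]
grip_width: 0.0435
grip_force: 9.3
```

```bash
python3 - <<'E'
from rig import *
from h import *
o=get_obs(); print(o["position"],o["ft_force"],R.from_quat(o["tool_rot"]).as_matrix().round(4))
print(delta(o,[.6032,-.0323,.1855],-.055))
s=camera("scene"); cv2.imwrite("pics/s1.png",s["pixels"][100:330,130:500])
E
```

```text
[0.56542178 0.1276305  0.18555489] [-0.33241969 -3.37173861 18.49146671] [[-0.1793  0.9838  0.0038]
 [ 0.9838  0.1793 -0.0013]
 [-0.0019  0.0035 -1.    ]]
[-4.103e+00  2.120e-01  1.000e-02  4.000e-03  1.000e-03  2.350e-01]
```

View pics/s1.png

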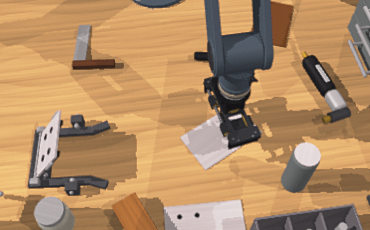

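The crop shows the plate moved with the fingers, front corner at about (205,165). Continue aligning.

>>> move_arm(
  commands=[
    [[-0.3, 0.02, 0, 0, 0, 0.018], [-0.8, 0.04, 0, 0, 0, 0.046], [-1.3, 0.07, 0, 0, 0, 0.075], [-1.8, 0.09, 0, 0, 0, 0.104], [-2.3, 0.12, 0, 0, 0, 0.132], [-2.8, 0.15, 0, 0, 0, 0.16], [-3.3, 0.17, 0, 0, 0, 0.19], [-3.8, 0.2, 0, 0, 0, 0.22], [-4.1, 0.21, 0, 0, 0, 0.235], [-4.1, 0.21, 0, 0, 0, 0.235]],
  ],
)

```text
time: 5.28
position: [0.6029, -0.032, 0.1856]
tool_rot: [0.726, 0.687, 0.001, 0.002]
ft_force: [-0.5, -0.5, 17.3]
grip_width: 0.0435
grip_force: 8.5
```

```bash
python3 - <<'E'
from rig import *
from h import *
o=get_obs(); print(o["position"],o["ft_force"],R.from_quat(o["tool_rot"]).as_matrix().round(4))
print(delta(o,[.5944,-.1921,.1855],-.055))
s=camera("scene"); t=camera("top")
a=cv2.resize(s["pixels"][160:310,150:420],None,fx=2.4,fy=2);b=cv2.resize(t["pixels"][110:230,290:490],(648,300))
cv2.imwrite("pics/s2.png",np.vstack([a[:, :648],b]))
import pickle; pickle.dump((s,t),open("c2.pkl","wb"))
E
```

```text
[ 0.60294913 -0.03202159  0.18558996] [-0.46012784 -0.52287715 17.30820567] [[ 0.0547  0.9985  0.0035]
 [ 0.9985 -0.0547 -0.0021]
 [-0.0019  0.0036 -1.    ]]
[-4.008e+00  6.000e-03  1.000e-02  4.000e-03  2.000e-03  0.000e+00]
```

View pics/s2.png

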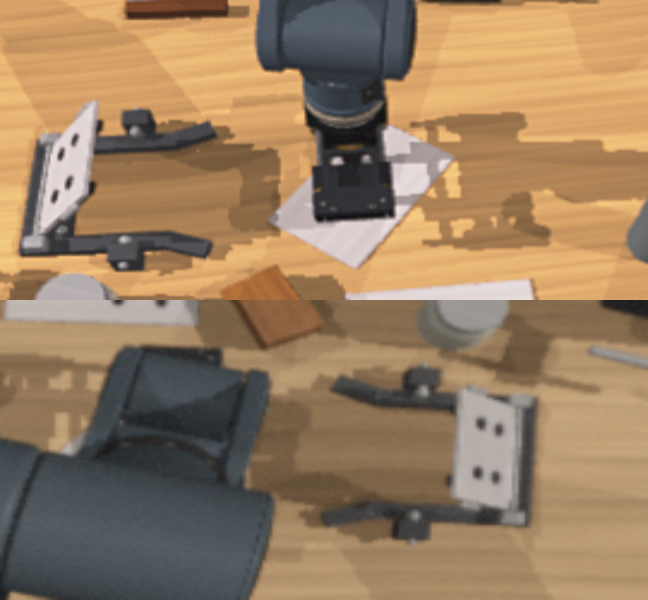

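The plate slipped under the fingers and turned the other way: visible corners in the upper half at (272,220), (358,267), (455,157). I'll get its pose.

```bash
python3 - <<'E'
from rig import *
from h import *
import pickle
s,t=pickle.load(open("c2.pkl","rb"))
P=plane(s,[(150+x/2.4-.3,160+y/2-.3) for x,y in((272,220),(358,267),(455,157))],.003)
print(P,np.linalg.norm(np.diff(P,axis=0),axis=1))
d=P[1]-P[2]; print("heading",np.arctan2(d[1],d[0]),"centre",(P[0]+P[2])/2)
E
```

```text
[[ 0.64718642 -0.11901472  0.003     ]
 [ 0.71831897 -0.03932883  0.003     ]
 [ 0.58644772  0.07849651  0.003     ]] [0.10681611 0.17684128]
heading -0.7292054719008672 centre [ 0.61681707 -0.0202591   0.003     ]
```

>>> move_arm(
  commands=[
    [[0, 0, -0.4, 0, 0, 0], [-0.3, 0.5, -0.5, 0, 0, 0], [-0.69, 1.59, -0.5, 0, 0, 0], [-0.69, 1.59, -0.4, 0, 0, 0], [-0.69, 1.59, -0.2, 0, 0, 0], [-0.69, 1.59, -0.1, 0, 0, 0], [-0.69, 1.59, -0.1, 0, 0, 0]],
  ],
  claw=1,
  squeeze=10,
)

```text
time: 6.25
position: [0.6625, -0.0613, 0.1857]
tool_rot: [0.726, 0.688, -0.001, -0.001]
ft_force: [0.0, -0.4, -0.2]
grip_width: 0.0006
grip_force: 0.0
```

```bash
python3 - <<'E'
from rig import *
from h import *
o=get_obs(); print(o["time"],o["position"],o["ft_force"],o["grip_width"],R.from_quat(o["tool_rot"]).as_matrix().round(4))
s=camera("scene")
cv2.imwrite("pics/s3.png",cv2.resize(s["pixels"][170:310,150:420],None,fx=2.4,fy=2.4))
E
```

```text
6.25 [ 0.66247904 -0.06131706  0.18572782] [ 0.01467809 -0.4271114  -0.18381842] 0.0006264904533367698 [[ 5.350e-02  9.986e-01 -4.000e-03]
 [ 9.986e-01 -5.350e-02  0.000e+00]
 [-2.000e-04 -4.000e-03 -1.000e+00]]
```

View pics/s3.png

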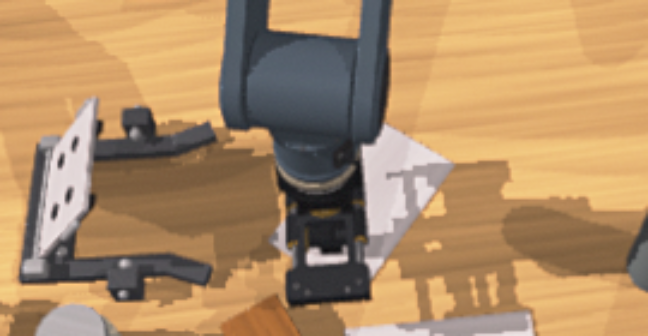

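>>> move_arm(
  commands=[
    [[0, 0, 0.04, 0, 0, 0], [0, 0, 0.06, 0, 0, 0], [0, 0, 0.06, 0, 0, 0]],
  ],
)

```text
time: 6.68
position: [0.663, -0.0615, 0.1856]
tool_rot: [0.726, 0.688, -0.001, -0.001]
ft_force: [-3.5, 1.6, 10.6]
grip_width: 0.0003
grip_force: 5.7
```

>>> move_arm(
  commands=[
    [[0, 0, 0.07, 0, 0, 0], [-0.3, 0.37, 0.07, 0, 0, 0], [-0.7, 0.88, 0.07, 0, 0, 0], [-0.7, 0.88, 0.07, 0, 0, 0], [-1.09, 0.5, 0.07, 0, 0, 0], [-1.41, 0.06, 0.07, 0, 0, 0], [-1.65, -0.44, 0.07, 0, 0, 0], [-1.79, -0.97, 0.07, 0, 0, 0], [-1.84, -1.51, 0.07, 0, 0, 0], [-1.84, -1.51, 0.07, 0, 0, 0], [-1.84, -1.51, 0, 0, 0, 0]],
  ],
)

```text
time: 8.05
position: [0.5997, -0.1327, 0.1857]
tool_rot: [0.726, 0.688, -0.0, 0.001]
ft_force: [0.7, 0.1, -0.9]
grip_width: 0.0007
grip_force: 0.0
```

```bash
python3 - <<'E'
from rig import *
from h import *
o=get_obs(); print(o["time"],o["position"],o["ft_force"])
s=camera("scene");t=camera("top")
cv2.imwrite("pics/s4.png",np.vstack([cv2.resize(s["pixels"][170:310,150:420],(648,336)),cv2.resize(t["pixels"][120:220,280:490],(648,260))]))
E
```

```text
8.05 [ 0.59973756 -0.13273052  0.18573932] [ 0.73916175  0.12983958 -0.88710801]
```

View pics/s4.png

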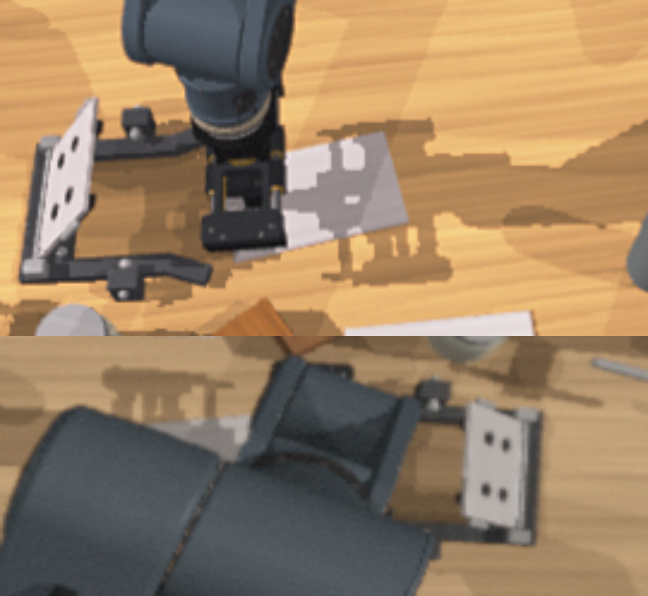

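Much better: nearly aligned in front of the mouth; corners at (383,132), (408,222), (235,262) in the scene half.

```bash
python3 - <<'E'
from rig import *
from h import *
s=camera("scene")
P=plane(s,[(150+x/2.4-.3,170+y/2.4-.3) for x,y in((383,132),(408,222),(235,262))],.003)-np.array([.001,.0006,0])
print(P,np.linalg.norm(np.diff(P,axis=0),axis=1))
d=P[2]-P[1]; print("heading",np.arctan2(d[1],d[0]),"centre",(P[0]+P[2])/2)
d=P[0]-P[1]; print("rear-based heading",np.arctan2(d[1],d[0])+np.pi/2)
o=get_obs();print(o["position"])
for n,c,b in(("scene",s,(150,290,200,335)),):
    m=np.zeros((400,640),bool);m[b[1]:b[3],b[0]:b[2]]=1
    C,_=cloud(c,m);C=C[C[:,2]>.06];print("jar",C.min(0),C.max(0))
E
```

```text
[[ 0.53598816  0.00736849  0.003     ]
 [ 0.64474104  0.01955975  0.003     ]
 [ 0.66519156 -0.15798029  0.003     ]] [0.10943407 0.17871398]
heading -1.4561135773644927 centre [ 0.60058986 -0.0753059   0.003     ]
rear-based heading -1.4591618535681947
[ 0.59966038 -0.13249358  0.18560218]
jar [ 0.72524039 -0.32789729  0.06001677] [ 0.7906899  -0.26053792  0.09529122]
```

>>> move_arm(
  commands=[
    [[0, 0, 0.05, 0, 0, 0], [0, 0, 0.07, 0, 0, 0], [0, -0.12, 0.07, 0, 0, 0], [0, -0.25, 0.07, 0, 0, 0], [0, -0.25, 0.07, 0, 0, 0]],
  ],
)

```text
time: 8.82
position: [0.5928, -0.1326, 0.1855]
tool_rot: [0.726, 0.687, 0.003, 0.006]
ft_force: [3.5, 0.3, 21.4]
grip_width: 0.0005
grip_force: 10.1
```

>>> move_arm(
  commands=[
    [[0, 0, -0.3, 0, 0, 0], [1, -0.02, -0.4, 0, 0, 0], [2.5, -0.04, -0.4, 0, 0, 0], [2.85, -0.05, -0.25, 0, 0, 0], [2.85, -0.05, -0.1, 0, 0, 0], [2.85, -0.05, -0.04, 0, 0, 0], [2.85, -0.05, -0.04, 0, 0, 0]],
  ],
)

```text
time: 9.7
position: [0.5938, -0.0182, 0.1855]
tool_rot: [0.727, 0.687, 0.0, -0.0]
ft_force: [-1.9, 5.2, 20.8]
grip_width: 0.0002
grip_force: 10.8
```

>>> move_arm(
  commands=[
    [[0, 0, -0.01, 0, 0, 0], [0, 0.14, -0.01, 0, 0, 0], [0, 0.28, -0.01, 0, 0, 0], [0, 0.28, -0.01, 0, 0, 0], [0, 0.28, -0.12, 0, 0, 0]],
  ],
)

```text
time: 10.32
position: [0.6046, -0.0201, 0.1878]
tool_rot: [0.727, 0.687, -0.001, -0.0]
ft_force: [-0.2, -0.7, -0.1]
grip_width: 0.0005
grip_force: 0.0
```

```bash
python3 - <<'E'
from rig import *
from h import *
s=camera("scene");o=get_obs();print(o["time"],o["position"])
hsv=cv2.cvtColor(s["pixels"],cv2.COLOR_BGR2HSV);m=np.zeros((400,640),np.uint8)
sub=(hsv[...,1]<50)&(hsv[...,2]>80); m[215:285,225:330]=sub[215:285,225:330]*255
m=cv2.morphologyEx(m,cv2.MORPH_OPEN,np.ones((3,3)))
v=s["pixels"].copy(); k=cv2.findContours(m,0,cv2.CHAIN_APPROX_NONE)[0]; cv2.drawContours(v,k,-1,(0,0,255),1)
cv2.imwrite("pics/s5.png",cv2.resize(v[170:310,150:420],None,fx=2.9,fy=2.9))
import pickle;pickle.dump(s,open("c5.pkl","wb"))
E
```

```text
10.375 [ 0.60472354 -0.02002804  0.18786757]
```

View pics/s5.png

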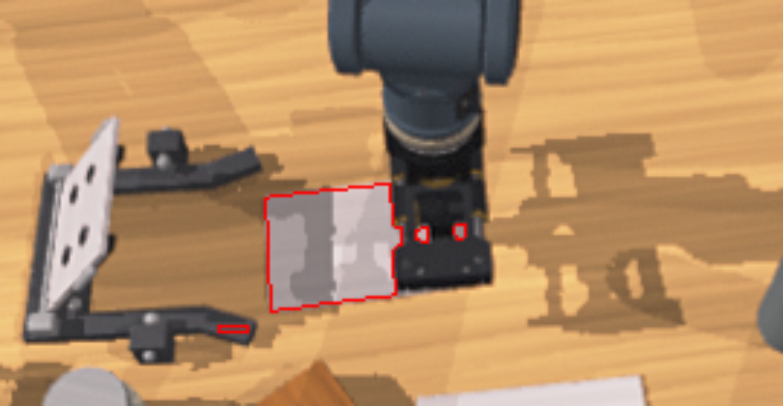

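The contour outlines the plate's front: corners (265,197) and (272,311), side edges running to (390,183) and (397,296).

```bash
cat >> h.py <<'E'
def plate_pose(s,u1,u0=225,rows=(215,285)):
    """plate heading and front/side lines from the visible part left of column u1 in the scene view"""
    hsv=cv2.cvtColor(s["pixels"],cv2.COLOR_BGR2HSV);m=np.zeros((400,640),np.uint8)
    m[rows[0]:rows[1],u0:u1]=((hsv[...,1]<50)&(hsv[...,2]>80))[rows[0]:rows[1],u0:u1]*255
    m=cv2.morphologyEx(m,cv2.MORPH_OPEN,np.ones((3,3)))
    k=max(cv2.findContours(m,0,cv2.CHAIN_APPROX_NONE)[0],key=cv2.contourArea)
    return plane(s,k.reshape(-1,2),.003)[:,:2]-[.001,.0006]
def jigxy(W):
    a=-np.pi/2-.055;x=np.array([np.cos(a),np.sin(a)]);y=np.array([-x[1],x[0]])
    d=W-(np.array([.5925,-.227])+.09*x); return np.c_[d@x,d@y]*1000
E
python3 - <<'E'
from h import *
import pickle
s=pickle.load(open("c5.pkl","rb"))
J=jigxy(plate_pose(s,282)); r=cv2.minAreaRect(J.astype(np.float32)); print(r,cv2.boxPoints(r))
a,b=(J[:,1]>40),(J[:,1]<-40)
for k in(a,b):
    q=J[k&(J[:,0]<J[:,0].max()-8)&(J[:,0]>J[:,0].min()+8)]; print(np.polyfit(q[:,0],q[:,1],1),q[:,0].min(),q[:,0].max())
P=plane(s,[(150+x/2.9-.3,170+y/2.9-.3) for x,y in((265,197),(272,311),(390,183),(397,296))],.003)[:,:2]-[.001,.0006]
print(jigxy(P))
E
```

```text
((-198.3826446533203, 6.106380462646484), (102.83222198486328, 110.56807708740234), 2.772360324859619) [[-252.41257    58.83882 ]
 [-247.0646    -51.599846]
 [-144.35272   -46.62606 ]
 [-149.70068    63.812607]]
[7.12234389e-02 7.35626041e+01] -238.71180190514568 -154.16050034135407
[  0.04196864 -39.43082274] -236.8230087662293 -155.2265277432905
[[-145.26762588  -45.13194418]
 [-152.93704312   63.05347372]
 [-255.25431272  -50.5435547 ]
 [-257.08413285   57.56389124]]
```

>>> move_arm(
  commands=[
    [[0, 0, -0.3, 0, 0, 0], [-1.4, 0.1, -0.3, 0, 0, 0], [-2.94, 0.15, -0.3, 0, 0, 0], [-2.94, 0.15, -0.1, 0, 0, 0], [-2.94, 0.15, 0.02, 0, 0, 0], [-2.94, 0.15, 0.07, 0, 0, 0], [-2.94, 0.15, 0.07, 0, 0, 0]],
  ],
)

```text
time: 11.25
position: [0.6044, -0.135, 0.1857]
tool_rot: [0.725, 0.689, -0.001, 0.0]
ft_force: [-0.8, -2.5, 6.7]
grip_width: 0.0002
grip_force: 3.0
```

>>> move_arm(
  commands=[
    [[0, 0, 0.02, 0, 0, 0], [0, -0.1, 0.03, 0, 0, 0], [0, -0.2, 0.03, 0, 0, 0], [0, -0.2, 0.03, 0, 0, 0]],
  ],
)

```text
time: 11.75
position: [0.5979, -0.1344, 0.1856]
tool_rot: [0.725, 0.689, 0.001, 0.002]
ft_force: [1.5, -0.5, 9.5]
grip_width: 0.0002
grip_force: 4.6
```

```bash
python3 - <<'E'
from h import *
from rig import *
s=camera("scene");o=get_obs();print(o["position"],o["ft_force"],jigxy(o["position"][None,:2]))
# rear part visible now
J=jigxy(plate_pose(s,330,272,(205,285)))
for k in((J[:,1]>40),(J[:,1]<-40)):
    q=J[k&(J[:,0]<J[:,0].max()-8)&(J[:,0]>J[:,0].min()+8)]; print(np.polyfit(q[:,0],q[:,1],1),q[:,0].min(),q[:,0].max(),q[:,1].mean())
q=J[abs(J[:,1])<40]; q=q[q[:,0]<q[:,0].min()+12]; print(np.polyfit(q[:,1],q[:,0],1))
E
```

```text
[ 0.59793186 -0.13439717  0.18560713] [0.90764239 0.03048731 9.23018976] [[-182.76140318    0.33305724]]
[2.04660394e-02 5.91161068e+01] -319.11920445156085 -231.5344739710149 53.48256849384347
[ 1.68657475e-02 -4.89166468e+01] -319.1021952873904 -231.79754580926632 -53.56210809468453
[-2.83162752e-02 -3.26329430e+02]
```

>>> move_arm(
  commands=[
    [[-0.1, 0, 0.01, 0, 0, 0], [-0.4, 0, 0.01, 0, 0, 0], [-0.75, 0, 0.01, 0, 0, 0], [-1.1, 0, 0.01, 0, 0, 0], [-1.45, 0, 0.01, 0, 0, 0], [-1.8, 0, 0.01, 0, 0, 0], [-2.05, 0, 0.01, 0, 0, 0], [-2.05, 0, 0.01, 0, 0, 0]],
  ],
)

```text
time: 12.8
position: [0.5931, -0.2166, 0.1856]
tool_rot: [0.725, 0.689, -0.0, 0.001]
ft_force: [-1.4, -0.2, 12.0]
grip_width: 0.0005
grip_force: 6.1
```

```bash
python3 - <<'E'
from h import *
from rig import *
s=camera("scene");o=get_obs();print(o["position"],o["ft_force"],jigxy(o["position"][None,:2]))
J=jigxy(plate_pose(s,300,247,(205,285)))
for k in((J[:,1]>40),(J[:,1]<-40)):
    q=J[k&(J[:,0]<J[:,0].max()-8)&(J[:,0]>J[:,0].min()+8)]; print(np.polyfit(q[:,0],q[:,1],1),q[:,0].min(),q[:,0].max(),q[:,1].mean())
q=J[abs(J[:,1])<40]; q=q[q[:,0]<q[:,0].min()+12]; print(np.polyfit(q[:,1],q[:,0],1))
E
```

```text
[ 0.59307498 -0.21649766  0.18562401] [-0.90873473  0.35006445 12.28797274] [[-1.00518064e+02 -3.22253632e-03]]
[3.63262117e-02 5.95728175e+01] -236.4521596047278 -168.5579469139932 52.21740762472519
[ 1.71230573e-02 -5.17357194e+01] -237.0646592066846 -170.4576898859079 -55.22403334746349
[-2.62594442e-02 -2.44128149e+02]
```

>>> move_arm(
  commands=[
    [[0, 0, -0.3, 0, 0, 0], [1.4, 0, -0.3, 0, 0, 0], [2.8, 0, -0.3, 0, 0, 0], [2.8, 0, -0.1, 0, 0, 0], [2.8, 0, 0, 0, 0, 0], [2.8, 0, 0.02, 0, 0, 0], [2.8, 0, 0.02, 0, 0, 0]],
  ],
)

```text
time: 13.72
position: [0.5988, -0.1055, 0.1856]
tool_rot: [0.726, 0.687, 0.001, 0.001]
ft_force: [-1.6, 5.2, 20.9]
grip_width: 0.0007
grip_force: 10.0
```

>>> move_arm(
  commands=[
    [[-0.1, 0, -0.005, 0, 0, 0], [-0.4, 0, -0.005, 0, 0, 0], [-0.75, 0, -0.005, 0, 0, 0], [-1.1, 0, -0.005, 0, 0, 0], [-1.4, 0, -0.005, 0, 0, 0], [-1.55, 0, -0.005, 0, 0, 0], [-1.65, 0, -0.005, 0, 0, 0], [-1.75, 0, -0.005, 0, 0, 0], [-1.75, 0, -0.005, 0, 0, 0]],
  ],
)

```text
time: 14.85
position: [0.5951, -0.1753, 0.1856]
tool_rot: [0.727, 0.687, 0.001, 0.0]
ft_force: [0.2, 6.6, 18.6]
grip_width: 0.0005
grip_force: 9.0
```

```bash
cat > rear.py <<'E'
from h import *
from rig import *
import pickle
s=camera("scene");o=get_obs();print(o["time"],o["position"],o["ft_force"],jigxy(o["position"][None,:2]))
pickle.dump(s,open("c6.pkl","wb"))
J=jigxy(plate_pose(s,290,215,(205,285)))
q=J[abs(J[:,1])<40]; q=q[q[:,0]<q[:,0].min()+8]; print(np.polyfit(q[:,1],q[:,0],1),len(q))
print(J.min(0),J.max(0))
E
python3 rear.py
```

```text
14.9 [ 0.59509041 -0.17526659  0.18558061] [ 0.38441927  7.42999723 17.84029243] [[-141.79758815   -0.25740574]]
[-6.78296599e-02 -1.76499964e+02] 40
[-178.23739468  -53.71593971] [-163.2268418    54.70138113]
```

>>> move_arm(
  commands=[
    [[0, 0, -0.5, 0, 0, 0], [1.5, 0, -0.5, 0, 0, 0], [3, 0, -0.5, 0, 0, 0], [4, 0, -0.5, 0, 0, 0], [4, 0, -0.5, 0, 0, 0]],
  ],
  claw=0,
)

```text
time: 15.52
position: [0.6025, -0.0135, 0.2025]
tool_rot: [0.724, 0.689, -0.001, -0.001]
ft_force: [0.8, -0.8, 2.1]
grip_width: 0.0405
grip_force: 0.0
```

```bash
cat >> rear.py <<'E'
for k in((J[:,1]>40),(J[:,1]<-40)):
    q=J[k&(J[:,0]<J[:,0].max()-6)&(J[:,0]>J[:,0].min()+8)]; print(np.polyfit(q[:,0],q[:,1],1),q[:,0].min(),q[:,0].max(),q[:,1].mean())
# same reference: stop/cheek bend seen in scene image; cover geometry from depth
m=np.zeros((400,640),bool);m[200:300,150:250]=1
P,uv=cloud(s,m); j=jigxy(P[:,:2]); k=(P[:,2]>.045)&(abs(j[:,1])<62); 
print("cover slope angle",np.arctan(abs(1/np.polyfit(P[k,2]*1000,j[k,0],1)[0])),j[k].min(0),P[k,2].max())
E
python3 rear.py
```

```text
15.575 [ 0.60282425 -0.01512843  0.20257596] [ 0.38612925 -0.57580451  0.30057184] [[-302.1187375    -1.33842582]]
[-1.04849892e-03 -1.78198100e+02] 29
[-178.23739468  -53.71593971] [-78.59319501  57.43400967]
[-1.94658471e-02  5.27923736e+01] -168.5715826093341 -86.2837832601467 55.27366570216231
[ 6.53652642e-03 -5.09649561e+01] -167.92093741632658 -86.27655856214086 -51.79566475939844
cover slope angle 0.9258739217212882 [-48.10056698 -61.91102218] 0.12681606603337767
```

>>> move_arm(
  commands=[
    [[-1.3, 0.03, 0, 0, 0, 0], [-2.5, 0.03, 0.2, 0, 0, 0], [-2.5, 0.03, 0.4, 0, 0, 0], [-2.5, 0.03, 0.45, 0, 0, 0], [-2.5, 0.03, 0.45, 0, 0, 0]],
  ],
)

```text
time: 16.2
position: [0.5982, -0.1154, 0.1843]
tool_rot: [0.726, 0.688, -0.001, -0.001]
ft_force: [-0.3, 0.6, -0.8]
grip_width: 0.0435
grip_force: 0.0
```

>>> move_arm(
  commands=[
    [[-0.15, 0, 0.015, 0, 0, 0], [-0.25, 0, 0.015, 0, 0, 0], [-0.32, 0, 0.015, 0, 0, 0], [-0.36, 0, 0.015, 0, 0, 0], [-0.36, 0, 0.015, 0, 0, 0]],
  ],
)

```text
time: 16.82
position: [0.598, -0.1282, 0.1841]
tool_rot: [0.726, 0.687, 0.001, -0.001]
ft_force: [2.1, 8.3, 0.9]
grip_width: 0.0432
grip_force: 4.1
```

Plate confirmed home (8 N resistance with no downward force, rear edge at jig x ≈ -179). Now lift and go over the cover.

>>> move_arm(
  commands=[
    [[0.15, 0, 0, 0, 0, 0], [0.2, 0, -1, 0, 0, 0], [0.2, 0, -2.5, 0, 0, 0], [0.2, 0, -4, 0, 0, 0], [0.2, 0, -4.2, 0, 0, 0], [-1.2, 0, -4.2, 0, 0, 0], [-2.7, 0, -4.2, 0, 0, 0], [-4, 0, -4.2, 0, 0, 0], [-4.4, 0, -4.2, 0, 0, 0], [-4.4, 0, -4.2, 0, 0, 0], [-4.4, 0, -4.2, 0, 0, 0]],
  ],
  claw=1,
)

```text
time: 18.2
position: [0.5885, -0.304, 0.3513]
tool_rot: [0.725, 0.688, -0.001, -0.002]
ft_force: [0.5, 0.2, 0.5]
grip_width: 0.0004
grip_force: 0.0
```

```bash
python3 rear.py; python3 -c "
from h import *
from rig import *
o=get_obs();print(R.from_quat(o['tool_rot']).as_matrix().round(4))
t=camera('top');s=camera('scene')
cv2.imwrite('pics/last.png',np.vstack([cv2.resize(s['pixels'][170:310,140:320],(514,400))]))"
```

```text
18.25 [ 0.58861739 -0.30383259  0.35157521] [ 0.35659987  0.95386925 -0.20677489] [[-13.07015244   0.34691852]]
[-1.04849892e-03 -1.78198100e+02] 29
[-178.23739468  -52.99090229] [-78.59319501  57.61445743]
[-1.97812230e-02  5.29761663e+01] -168.5715826093341 -86.2837832601467 55.497774225919706
[ 6.53778051e-03 -5.06999609e+01] -167.92093741632658 -86.27655856214086 -51.53087606614767
cover slope angle 1.467287914671281 [-52.31738431 -61.93731156] 0.2859179761441687
[[ 5.210e-02  9.986e-01 -3.200e-03]
 [ 9.986e-01 -5.210e-02  9.000e-04]
 [ 7.000e-04 -3.300e-03 -1.000e+00]]
```

>>> move_arm(
  commands=[
    [[-0.1, 0, 0.7, 0, 0, 0], [-0.25, 0, 1.3, 0, 0, 0], [-0.3, 0, 1.5, 0, 0, 0], [-0.55, 0, 1.74, 0, 0, 0], [-0.85, 0, 2.05, 0, 0, 0], [-1.12, 0, 2.37, 0, 0, 0], [-1.32, 0, 2.75, 0, 0, 0], [-1.32, 0, 2.75, 0, 0, 0]],
  ],
)

```text
time: 19.35
position: [0.5847, -0.3591, 0.24]
tool_rot: [0.726, 0.687, -0.001, -0.002]
ft_force: [0.1, 0.5, -0.1]
grip_width: 0.0006
grip_force: 0.0
```

```bash
python3 - <<'E'
from h import *
from rig import *
o=get_obs();print(o["position"],o["ft_force"],jigxy(o["position"][None,:2]))
s=camera('scene');cv2.imwrite('pics/last.png',cv2.resize(s['pixels'][170:310,140:320],(720,560)))
m=np.zeros((400,640),bool);m[200:300,150:250]=1
P,uv=cloud(s,m); j=jigxy(P[:,:2])
for y0 in(-55,35):
    k=(P[:,2]>.024)&(P[:,2]<.09)&(j[:,1]>y0)&(j[:,1]<y0+20)&(j[:,0]<25)&(j[:,0]>-100); print(k.sum(),np.polyfit(j[k,0],P[k,2]*1000,1))
E
```

```text
[ 0.58474805 -0.35909309  0.24004417] [ 0.13124082  0.45452927 -0.06934654] [[42.31949276 -0.47877016]]
65 [-1.40678047 63.45091376]
77 [-1.13550906 63.68457342]
```

View pics/last.png

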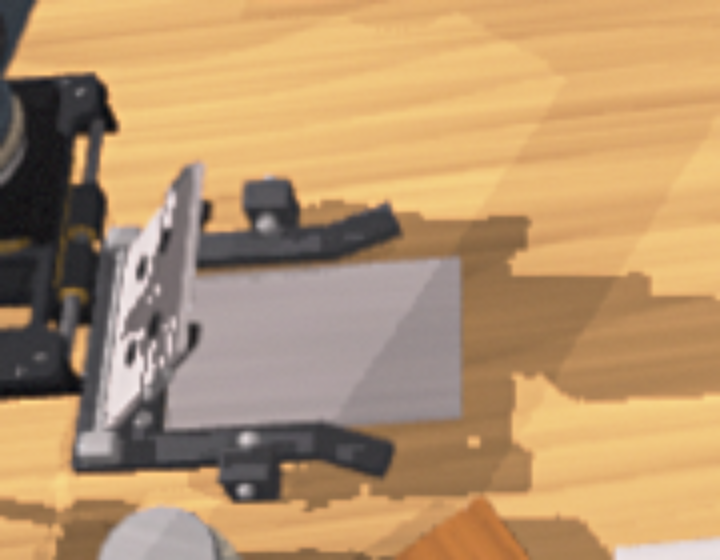

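The picture shows the plate home in the jig, cover still up, and my fingers went the wrong way in jig x, behind the cover and touching nothing. Back up and over, with the right sign.

>>> move_arm(
  commands=[
    [[0, 0, -1.4, 0, 0, 0], [0, 0, -2.8, 0, 0, 0], [1, 0, -2.9, 0, 0, 0], [1.4, 0, -2.7, 0, 0, 0], [1.5, 0, -1.8, 0, 0, 0], [1.63, 0, -1.35, 0, 0, 0], [1.93, 0, -1.05, 0, 0, 0], [2.23, 0, -0.74, 0, 0, 0], [2.51, 0, -0.41, 0, 0, 0], [2.71, 0, -0.04, 0, 0, 0], [2.71, 0, -0.04, 0, 0, 0]],
  ],
)

```text
time: 20.78
position: [0.5909, -0.249, 0.242]
tool_rot: [0.726, 0.688, -0.001, -0.002]
ft_force: [0.0, -0.0, 0.3]
grip_width: 0.0003
grip_force: 0.0
```

```bash
python3 - <<'E'
from h import *
from rig import *
o=get_obs();print(o["position"],o["ft_force"],jigxy(o["position"][None,:2]))
s=camera('scene')
m=np.zeros((400,640),bool);m[200:300,150:250]=1
P,uv=cloud(s,m); j=jigxy(P[:,:2])
for y0 in(-58,20,38):
    k=(P[:,2]>.024)&(P[:,2]<.075)&(j[:,1]>y0)&(j[:,1]<y0+18)&(j[:,0]<20)&(j[:,0]>-85); print(k.sum(),np.polyfit(j[k,0],P[k,2]*1000,1))
E
```

```text
[ 0.59085291 -0.24895177  0.2419905 ] [ 0.03306108 -0.03270553  0.26295638] [[-67.99087771  -0.43786005]]
22 [-0.14811716 29.05496321]
26 [-0.30285095 31.27834917]
186 [-0.32117968 32.05662147]
```

>>> move_arm(
  commands=[
    [[0.1, 0, 0.26, 0, 0, 0], [0.18, 0, 0.53, 0, 0, 0], [0.23, 0, 0.7, 0, 0, 0], [0.25, 0, 0.81, 0, 0, 0], [0.25, 0, 0.9, 0, 0, 0], [0.25, 0, 0.94, 0, 0, 0], [0.25, 0, 0.94, 0, 0, 0]],
  ],
)

```text
time: 21.7
position: [0.5914, -0.2398, 0.2051]
tool_rot: [0.726, 0.688, -0.001, -0.002]
ft_force: [0.8, 0.1, -0.1]
grip_width: 0.0002
grip_force: 0.0
```

>>> move_arm(
  commands=[
    [[0, 0, 0.02, 0, 0, 0], [0, 0, 0.05, 0, 0, 0], [0, 0, 0.05, 0, 0, 0]],
  ],
)

```text
time: 22.08
position: [0.5916, -0.2399, 0.2046]
tool_rot: [0.726, 0.688, -0.001, -0.001]
ft_force: [-0.8, 1.8, 4.8]
grip_width: 0.0005
grip_force: 2.5
```

>>> move_arm(
  commands=[
    [[0, 0, 0.03, 0, 0, 0], [0, 0, 0.04, 0, 0, 0], [0, 0, 0.04, 0, 0, 0]],
  ],
)

```text
time: 22.45
position: [0.5916, -0.2399, 0.2045]
tool_rot: [0.726, 0.688, -0.001, -0.001]
ft_force: [-3.4, 1.6, 12.8]
grip_width: 0.0005
grip_force: 6.4
```

>>> move_arm(
  commands=[
    [[0, 0, -0.5, 0, 0, 0], [0, 0, -2, 0, 0, 0], [0, 0, -3.5, 0, 0, 0], [1.5, 0, -4.5, 0, 0, 0], [3, 0, -4.5, 0, 0, 0], [4.5, 0, -4.5, 0, 0, 0], [5.5, 0, -4.5, 0, 0, 0], [5.5, 0, -4.5, 0, 0, 0], [5.5, 0, -4.5, 0, 0, 0]],
  ],
)

```text
time: 23.58
position: [0.6041, -0.0207, 0.3827]
tool_rot: [0.726, 0.688, -0.001, 0.0]
ft_force: [1.0, -0.6, 1.1]
grip_width: 0.0003
grip_force: 0.0
```

```bash
python3 - <<'E'
from h import *
from rig import *
s=camera('scene');o=get_obs();print(o["time"],o["position"],o["ft_force"])
m=np.zeros((400,640),bool);m[200:300,150:250]=1
P,uv=cloud(s,m); j=jigxy(P[:,:2])
for y0 in(-50,-10,30):
    k=(P[:,2]>.01)&(j[:,1]>y0)&(j[:,1]<y0+20)&(j[:,0]<20)&(j[:,0]>-85); print(k.sum(),np.polyfit(j[k,0],P[k,2]*1000,1),P[k,2].max())
J=jigxy(plate_pose(s,290,215,(205,285)))
q=J[abs(J[:,1])<40]; q=q[q[:,0]<q[:,0].min()+8]; print(np.polyfit(q[:,1],q[:,0],1),len(q))
E
```

```text
23.625 [ 0.60418607 -0.02142252  0.38261829] [0.042479   0.17344249 0.04900643]
277 [-3.15091033e-03  2.17136711e+01] 0.02643958526996737
313 [1.19995997e-02 2.26995945e+01] 0.02778738648896526
341 [-1.36845022e-02  2.20782852e+01] 0.028086594193620227
[-1.04849892e-03 -1.78198100e+02] 29
```

The cover lies flat at z ≈ 22 mm and is holding, and the plate's rear edge hasn't moved from the home position. Handing in.

```bash
python3 -c "
from rig import *
print(hand_in())"
```

```text
the job is handed in; nothing more can be done
None
```

The plate is fully home against the end stop and the cover is shut and holding. I handed the job in at about 24 s with the arm clear; the hand-in returned no verdict.

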